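# Load brass blanks into the drill's roller feed lane

### The arm

A 6-joint arm with a two-finger parallel gripper is mounted at the origin on the work surface. World frame = base frame: x ahead of the robot, y to its left, z up, the work surface at z = 0. Lengths are in mm, angles in rad, forces in N, time in s.
With the tool pointing down it reaches from about 275 to 1000 mm from the base axis. Payload 8.4 kg.
Tool frame: the origin (TCP) lies between the finger pads; the fingertips stand r.nose_length ahead of it and the grasp point (between the pads) lies 8 mm behind it (r.nose_length is the distance from the TCP to the fingertips, in mm); y points along the fingers, x is the direction in which the jaws open and shut, and the axes are right-handed (so a half turn about y gives the same grasp; the last joint's range is limited). The gripper opens to 85 mm and grips with 20 to 120 N. Pads are 22 mm wide; open, the fingers measure 114 mm over their backs; the gripper's body (76 mm by 85 mm) begins 54 mm behind the grasp point. The pads swing forward as they close: fully open they stand 13 mm farther back than shut.
Start: joints at [-1.29, 0.353, 1.633, -0, 1.155, -0.002], TCP at [174.402, -600.177, 242.281] pointing down, gripper open.
Joint ranges: [-2.63, 2.63], [-0.92, 2.1], [0.06, 2.66], [-1.3, 4.44], [0, 2.69], [-3.02, 3.02]. Speed limits (rad/s): [2.22, 2.22, 2.79, 3.14, 3.14, 3.14].

### API

Orientations are given as [roll, pitch, yaw] about the fixed x, y, z axes, in that order (R = Rz(yaw) Ry(pitch) Rx(roll)).
In Python, from rig import r, cams, order gives the robot as it stands. The module is installed in compiled form; this text tells all that it offers.
- The arm moves only by the shell command python3 -m crank 'ROWS' [FORCE]. ROWS is JSON, a list of rows, each a list of 7 numbers: the turn, a rotation vector about the tool's x, y, z in degrees, then the shift along the tool's x, y, z in cm, then the opening, from -1 (shut) to 1 (fully open). A call has exactly 10 rows; each row shifts and turns the pose as measured when the row begins, along the tool's axes as they then stand; what a row does not reach is not made up. A row lasts 1/12 s, in which the tool goes at most 41.7 mm and 7.16 degrees, less where a joint would pass 70% of its speed; a pose out of reach is approached as far as the arm can. A call with a gripper value outside its range is refused whole. The fingers move at their own pace and stop on an object; FORCE is the grip in N (left out, the last holds). Time passes only in rows, so rows that do not move let the fingers close, or fill a call up. It gives the time, the measured TCP pose, the force and the opening at its end, in the units of the state.
- r.sense(): the state, without advancing time (a new reading comes with each control period).
- cams.grab_frame(name): name is "side" or "top" or "wrist"; returns the picture (400x640x3 uint8, blue, green, red); there is no depth.
- cams.camera_info(name): a dict with "intrinsics" (3x3 intrinsics, pixels), "view" (4x4, takes a point from world to camera coordinates); the wrist camera has in their place "hand_eye" (4x4, takes a point from camera to tool coordinates, whose origin is the TCP and whose axes are the tool frame's). Camera axes: x right, y up, looking along -z (the intrinsics and any distortion apply to the point x, -y, -z); pixel columns grow to the right and rows downward; lengths in mm; the calibration is good to about 2 mm. A picture is of the moment at which its call begins: read the wrist's pose just before it. camera_info takes no time and is no camera call.
- order.sign_off(): hands the job in, once; it reports no verdict.
The state is a dict: "clock": time; "qpos": joint angles; "qvel": joint speeds; "joint_efforts": joint torques, N m; "eef_pos": TCP position; "tcp_rot": TCP orientation; "contact_force": force on the tool from outside, world axes, zero at the start; "wrist_torque": the same for the moment, N m; "opening": opening from 0.0 (shut) to 1.0 (fully open).
Only numpy, scipy, OpenCV 4.12 (cv2) and the standard library are available. Lean on these libraries where they do the work, as an engineer would, in place of code of your own. Each camera call takes 0.05 s, during which the arm holds its last target.

### The job

Load both brass blocks into the sloped roller lane: set each one on the rollers at the open upper end, upright and lengthways, and let it roll down under the wire guard, so that one rests against the yellow stop and the other rests up against the first. Leave the dark iron block where it stands.

Things in the scene. Friction and masses are not known exactly. Their poses are not given: they have to be found in the camera images.
- brass1_c (a point): One of two identical brass-coloured blocks, 64 mm long (its x axis), 34 mm wide (y), 48 mm tall (z), about 0.7 kg, with a dark round bore in the middle of its top; it stands upright on the bench at the start. This point is the block's centre, 24 mm above its underside.
- brass2_c (a point): The other brass block, the same in every way: 64 mm long (its x axis), 34 mm wide (y), 48 mm tall (z), about 0.7 kg, with a dark round bore in the middle of its top; it stands upright on the bench at the start. This point is the block's centre, 24 mm above its underside. Either may go first.
- iron_c (a point): A dark grey iron block of the same shape, not to be moved: 64 mm long (its x axis), 34 mm wide (y), 48 mm tall (z), about 0.7 kg, with a dark round bore in the middle of its top; it stands upright on the bench at the start. This point is the block's centre, 24 mm above its underside.
- lane: Fixed roller lane, 290 mm long, 52 mm between green guides 12 mm high. Origin: mid-lane on the roller tops at the face of the yellow stop (32 mm high). x: up the lane, 12.6 deg above level; y: across; z: square to rollers. Blocks roll down by themselves. Steel wire guard over x = 5 to 138 mm, 71 mm high: set blocks above it, centre at x = 210 mm, where the rollers are 82 mm above the bench.
There are look-alikes about, which are no part of the job. Leave any purple look-alike of the part that bears brass2_c alone.

How it is judged:
By the outcome, as a careful person would: the job done as asked, in the order asked, and still so for the second after the job is handed in, with the robot touching nothing.
It also fails if it takes over 58 s, if anything falls off the work surface, if the arm or the gripper's body presses on something with over 40 N, if the wrist force passes 120 N, or if a joint passes its speed limit or range.

## Working session

There is one attempt and no reset: what is moved stays moved. The work goes in short steps, Python scripts to look and compute and a shell command to move; the robot and the scene stay as the last step left them, time stands still between calls to the robot, and variables do not carry over. Pictures are saved under pics/ and viewed, and the job is handed in when it is done.

```bash
mkdir -p pics; ls
python3 - <<'E'
from rig import r,cams,order
import cv2, numpy as np
np.set_printoptions(precision=3,suppress=True)
s=r.sense();print(s); print(r.nose_length)
for n in("side","top","wrist"):
    f=cams.grab_frame(n);cv2.imwrite(f'pics/{n}0.png',f)
    print(n,{k:(np.array(v) if not isinstance(v,str) else v) for k,v in cams.camera_info(n).items()})
E
```

```text
pics
{'clock': 0.0, 'qpos': array([-1.29 ,  0.354,  1.634,  0.   ,  1.155, -0.002]), 'qvel': array([-0.002, -0.001,  0.   ,  0.001, -0.001,  0.001]), 'joint_efforts': array([ -0.005, -60.526, -34.206,  -0.   ,   0.009,  -0.   ]), 'eef_pos': array([ 174.276, -599.727,  241.546]), 'tcp_rot': array([-1.571,  0.001, -1.288]), 'contact_force': array([-0.729, -0.926, -0.224]), 'wrist_torque': array([ 0.003, -0.013,  0.043]), 'opening': 1.0000049590619062}
11.0
side {'intrinsics': array([[383.916,   0.   , 311.575],
       [  0.   , 383.916, 195.631],
       [  0.   ,   0.   ,   1.   ]]), 'view': array([[  -0.963,   -0.271,    0.011,  442.519],
       [   0.167,   -0.562,    0.81 , -153.941],
       [  -0.213,    0.782,    0.586, -874.184],
       [   0.   ,    0.   ,    0.   ,    1.   ]])}
top {'intrinsics': array([[462.319,   0.   , 323.217],
       [  0.   , 462.319, 199.051],
       [  0.   ,   0.   ,   1.   ]]), 'view': array([[    0.016,    -1.   ,     0.017,   -66.016],
       [    0.998,     0.017,     0.057,  -476.516],
       [   -0.057,     0.016,     0.998, -1322.768],
       [    0.   ,     0.   ,     0.   ,     1.   ]])}
wrist {'intrinsics': array([[279.484,   0.   , 316.062],
       [  0.   , 279.484, 200.534],
       [  0.   ,   0.   ,   1.   ]]), 'hand_eye': array([[   1.   ,   -0.   ,    0.001,    0.135],
       [   0.001,    0.291,   -0.957, -131.044],
       [  -0.   ,    0.957,    0.291,   73.777],
       [   0.   ,    0.   ,    0.   ,    1.   ]])}
```

View pics/top0.png

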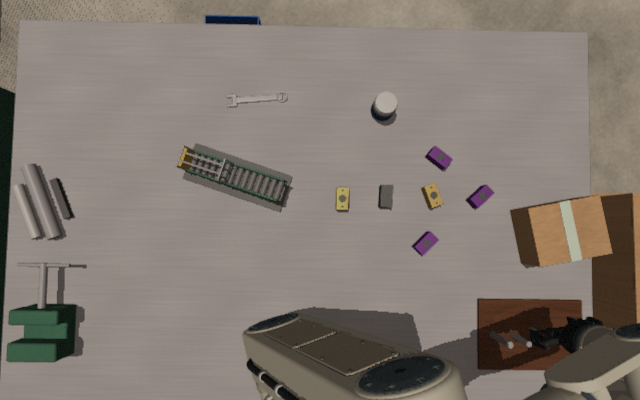

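View pics/side0.png

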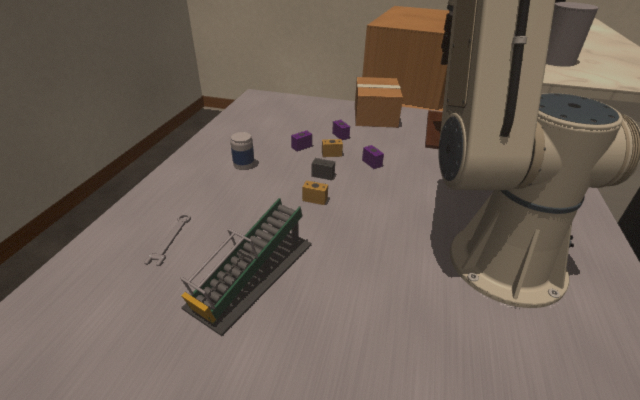

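View pics/wrist0.png

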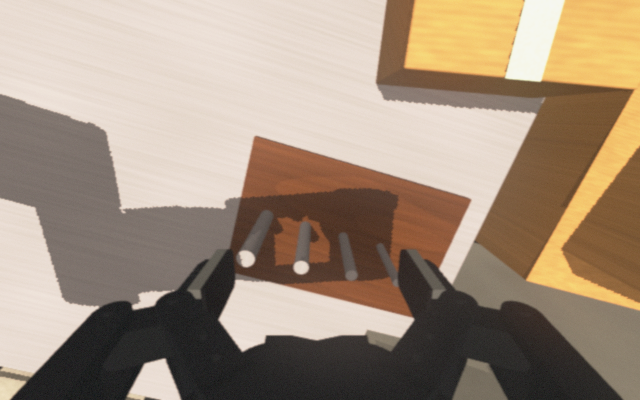

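```bash
cat > h.py <<'E'
from rig import r,cams,order
import cv2, numpy as np
from scipy.spatial.transform import Rotation as Ro
np.set_printoptions(precision=2,suppress=True)
def info(n):
    c=cams.camera_info(n);K=np.array(c['intrinsics'])
    if 'view' in c: return K,np.array(c['view'])
    s=r.sense();T=np.eye(4);T[:3,:3]=Ro.from_euler('xyz',s['tcp_rot']).as_matrix();T[:3,3]=s['eef_pos']
    return K,np.linalg.inv(T@np.array(c['hand_eye']))
def ray(KV,p):
    K,V=KV;C=np.linalg.inv(V)
    d=np.linalg.inv(K)@np.array([p[0],p[1],1.]);d=d*[1,-1,-1]
    return C[:3,3],C[:3,:3]@d
def cast(KV,p,z):
    o,d=ray(KV,p);return o+d*(z-o[2])/d[2]
def proj(KV,X):
    K,V=KV;c=V[:3,:3]@np.array(X)+V[:3,3];c=c*[1,-1,-1];u=K@c;return u[:2]/u[2]
def tri(a,pa,b,pb):
    o1,d1=ray(a,pa);o2,d2=ray(b,pb)
    A=np.stack([d1,-d2],1);t=np.linalg.lstsq(A,o2-o1,rcond=None)[0]
    x,y=o1+d1*t[0],o2+d2*t[1];return (x+y)/2,np.linalg.norm(x-y)
E
python3 - <<'E'
from h import *
t=cv2.imread('pics/top0.png');s=cv2.imread('pics/side0.png')
cv2.imwrite('pics/c1.png',cv2.resize(t[135:220,170:300],None,fx=6,fy=6,interpolation=cv2.INTER_CUBIC))
cv2.imwrite('pics/c2.png',cv2.resize(s[195:325,180:315],None,fx=4.5,fy=4.5,interpolation=cv2.INTER_CUBIC))
cv2.imwrite('pics/c3.png',cv2.resize(t[180:215,325:450],None,fx=6,fy=6,interpolation=cv2.INTER_CUBIC))
for n,im in(('top',t),('side',s)):
    h=cv2.cvtColor(im,cv2.COLOR_BGR2HSV)
    m=cv2.inRange(h,(12,110,60),(35,255,255))
    N,l,st,c=cv2.connectedComponentsWithStats(m)
    KV=info(n)
    for i in range(1,N):
        if 20<st[i,4]<2000:
            q=cv2.minAreaRect(np.argwhere(l==i)[:,::-1].astype(np.float32))
            print(n,c[i],st[i],q)
            if n=='top':
                print(' pos z48',cast(KV,c[i],48)); print(np.array([cast(KV,p,48)[:2] for p in cv2.boxPoints(q)]).tolist())
E
```

```text
top [187.25 150.18] [183 147  11   7  28] ((188.40000915527344, 150.70001220703125), (10.28591251373291, 3.5777084827423096), 26.56505012512207)
 pos z48 [607.25 328.07  48.  ]
[[607.5400022817668, 340.01219977559384], [616.7197723313295, 335.8192567215583], [604.1228616655063, 309.5629607764096], [594.9509381422796, 313.7667669260118]]
top [186.04 157.36] [180 153  13   9  70] ((186.14999389648438, 157.54998779296875), (11.384199142456055, 6.008327484130859), 18.43494987487793)
 pos z48 [586.81 330.79  48.  ]
[[582.9667026318407, 348.17872536015574], [599.2358780492253, 343.3879798990553], [589.5732973878573, 312.75331244561227], [573.3124441568584, 317.5673540017631]]
top [183.35 165.02] [178 162  12   7  51] ((183.4499969482422, 165.15000915527344), (11.067972183227539, 4.427187919616699), 18.434947967529297)
 pos z48 [564.96 337.62  48.  ]
[[563.3058595083819, 353.9682272912436], [575.2689632448769, 350.4454880072454], [565.8867095339988, 320.69507101155074], [553.9295539869265, 324.23446507970505]]
top [431.61 195.45] [422 183  21  25 276] ((431.83251953125, 195.564453125), (22.
[... 352 characters left out ...]
8 -110.17   48.  ]
[[507.440021593847, -93.31545393718262], [508.0214606789973, -127.22444474954236], [448.6887580729071, -127.98151800324726], [448.1343722171888, -94.15970282736578]]
side [215.9  101.87] [202  96  32  13 229] ((216.91485595703125, 102.38864135742188), (31.256715774536133, 9.780115127563477), 7.594643592834473)
side [331.98 147.67] [322 139  21  18 318] ((332.0, 147.5), (17.0, 20.0), 90.0)
side [314.61 192.32] [303 181  25  24 471] ((314.4840087890625, 192.0880126953125), (25.133405685424805, 20.571826934814453), 10.30484676361084)
side [198.1 306.4] [181 292  35  30 372] ((198.37586975097656, 306.46307373046875), (41.616981506347656, 11.469247817993164), 34.99202346801758)
```

```bash
sleep 0; ls pics
```

```text
c1.png
c2.png
c3.png
side0.png
top0.png
wrist0.png
```

View pics/c1.png

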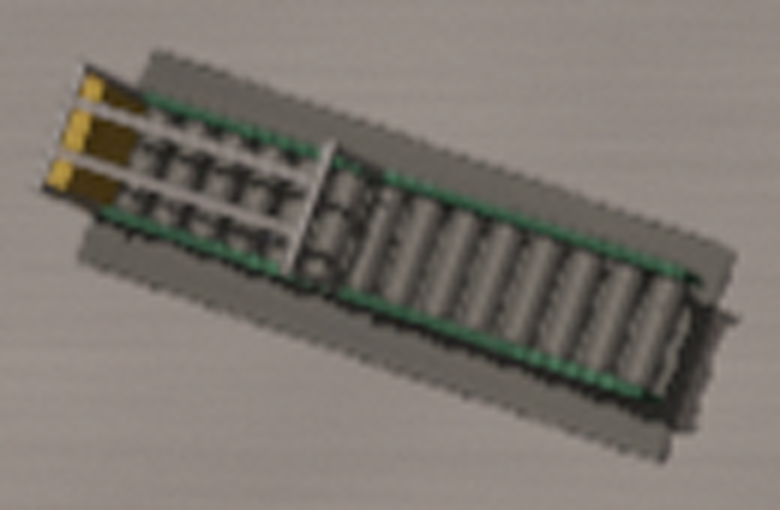

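View pics/c2.png

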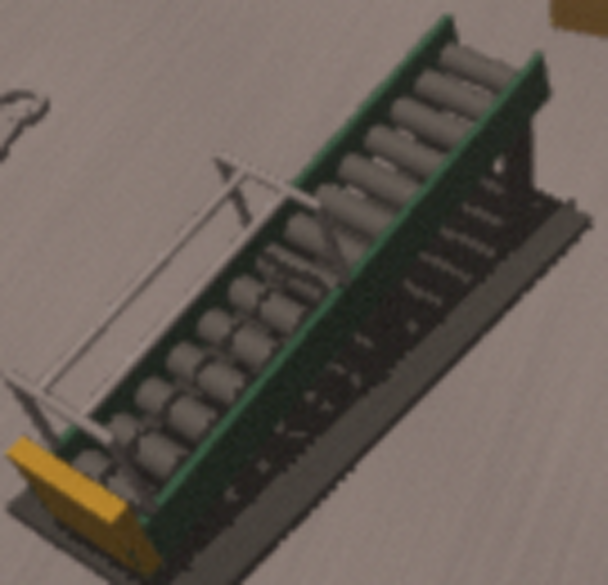

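View pics/c3.png

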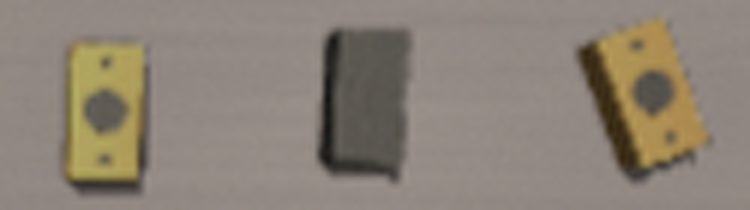

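```bash
cat >> h.py <<'E'
def plan(P,R,N):
    "N equal rows from the measured pose to position P, rotation R"
    s=r.sense();R0=Ro.from_euler('xyz',s['tcp_rot']);dp=R0.inv().apply(np.array(P)-s['eef_pos'])
    w=(R0.inv()*R).as_rotvec()/N
    S=sum(Ro.from_rotvec(w*k).as_matrix() for k in range(N));t=np.linalg.solve(S,dp)
    print('now',s['eef_pos'],s['tcp_rot'],'t',s['clock'],'q',s['qpos'],'F',s['contact_force'],'op',round(s['opening'],3))
    print('N',N,'turn/row deg',np.degrees(w).round(3),'shift/row cm',(t/10).round(3),'norms',np.degrees(np.linalg.norm(w)),np.linalg.norm(t))
E
python3 - <<'E'
from h import *
T=info('top');S=info('side')
t1=lambda p:(170-.5+(p[0]+.5)/6,135-.5+(p[1]+.5)/6)
s1=lambda p:(180-.5+(p[0]+.5)/4.5,195-.5+(p[1]+.5)/4.5)
for nm,a,b in(('hi-end far',(700,272),(450,17)),('hi-end near',(660,398),(543,58)),('stop near',(78,183),(125,513)),('stop far',(104,80),(28,440))):
    print(nm,tri(T,t1(a),S,s1(b)))
c=lambda p:(325-.5+(p[0]+.5)/6,180-.5+(p[1]+.5)/6)
for nm,b,a1,a2 in(('A',(105,111),(106,62),(104,160)),('B',(654,91),(637,45),(671,136))):
    x=cast(T,c(a1),48);y=cast(T,c(a2),48);print(nm,cast(T,c(b),48),x,y,np.degrees(np.arctan2(*(x-y)[1::-1])))
print(cast(T,c((370,97)),48))
print('cams',np.linalg.inv(T[1])[:3,3],np.linalg.inv(S[1])[:3,3])
E
```

```text
hi-end far (array([523.87,  44.18, 104.49]), np.float64(3.053916796269295))
hi-end near (array([467.72,  61.23, 102.7 ]), np.float64(4.648548381867498))
stop near (array([563.2 , 337.61,  54.23]), np.float64(1.6373212113850915))
stop far (array([610.99, 324.04,  67.19]), np.float64(0.9932523445047735))
A [ 479.21 -110.89   48.  ] [ 502.32 -111.05   48.  ] [ 456.16 -110.73   48.  ] -0.395243315890307
B [ 493.02 -369.96   48.  ] [ 514.65 -361.85   48.  ] [ 471.89 -378.05   48.  ] 20.749865951748816
[ 487.91 -235.68   48.  ]
cams [ 401.31  -37.33 1348.59] [265.27 716.67 632.25]
```

```bash
cat >> h.py <<'E'
TH=np.radians(12.6)
def laneR(yaw):
    d=np.array([np.cos(yaw),np.sin(yaw),0]);x=d*np.cos(TH)+np.array([0,0,np.sin(TH)])
    y=np.array([-d[1],d[0],0]);return np.stack([x,y,np.cross(x,y)],1)
def castplane(KV,p,P0,n):
    o,d=ray(KV,p);return o+d*(n@(P0-o))/(n@d)
E
python3 - <<'E'
from h import *
O=np.array([580,324,36.2]);yaw=np.radians(-108.1)
for n in('top','side'):
    im=cv2.imread(f'pics/{n}0.png');h=cv2.cvtColor(im,cv2.COLOR_BGR2HSV)
    m=cv2.inRange(h,(65,90,40 if n=='top' else 50),(95,255,255))
    m[:, 310:]=0;m[:135]=0; m[:,:175]=0
    pts=np.argwhere(m)[:,::-1].astype(float);print(n,len(pts))
    if n=='side': continue
    KV=info(n)
    for it in range(3):
        R=laneR(yaw)
        L=np.array([R.T@(castplane(KV,p,O+R[:,2]*12,R[:,2])-O) for p in pts])
        sl=[]
        for sg in(1,-1):
            q=L[(L[:,1]*sg>15)];f=np.polyfit(q[:,0],q[:,1],1)
            print(sg,len(q),f,q[:,0].min(),q[:,0].max());sl.append(f)
        sl=np.array(sl);yaw+=np.arctan(sl[:,0].mean());O=O+R[:,1]*sl[:,1].mean()
        print(np.degrees(yaw),O)
R=laneR(yaw)
for nm,p in(('end far',(523.87,44.18,104.5)),('end near',(467.7,61.2,102.7)),('stop n',(563.2,337.6,54.2)),('stop f',(611,324,67.2))):print(nm,R.T@(np.array(p)-O))
E
```

```text
top 48
1 36 [ 0.   27.72] 19.62702594315016 274.5945496275177
-1 12 [ -0.   -27.63] 22.30254843917204 283.59816024932445
-108.21726925586954 [580.04 323.99  36.2 ]
1 36 [ 0.   27.67] 19.563140772579093 274.53379590862033
-1 12 [ -0.   -27.68] 22.36439781206434 283.6596828683103
-108.2200987893921 [580.04 323.99  36.2 ]
1 36 [ 0.   27.68] 19.561598065343404 274.53231529013294
-1 12 [ -0.   -27.68] 22.365888808968126 283.6611522041001
-108.22016703162005 [580.04 323.99  36.2 ]
side 1
end far [291.42  34.13   4.85]
end near [292.39 -24.54   2.79]
stop n [ -3.55 -20.25  19.24]
stop f [-2.7  29.4  32.37]
```

```bash
cat >> h.py <<'E'
LO=np.array([580.04,323.99,36.2]);LY=np.radians(-108.22);LR=laneR(LY)
def down(yaw):return Ro.from_euler('xyz',[-np.pi/2,0,np.radians(yaw)])
LT=Ro.from_matrix(np.stack([LR[:,1],-LR[:,2],-LR[:,0]],1))
def lanep(x,y,z):return LO+LR@np.array([x,y,z])
E
python3 - <<'E'
from h import *
plan([479,-111,170],down(-90.4),18)
print(lanep(210,0,0),lanep(210,0,30),LT.as_euler('xyz'))
E
```

```text
now [ 174.3  -599.82  241.7 ] [-1.57  0.   -1.29] t 0.15 q [-1.29  0.35  1.63 -0.    1.16 -0.  ] F [-0.41  0.68 -0.05] op 1.001
N 18 turn/row deg [ 0.    0.92 -0.  ] shift/row cm [-2.45  0.4   2.08] norms 0.9223914953828725 32.358653167707516
[515.96 129.32  82.01] [518.01 135.54 111.29] [-1.79 -0.   -0.32]
```

```bash
python3 -m crank '[[0,0.92,0,-2.45,0.4,2.08,1],[0,0.92,0,-2.45,0.4,2.08,1],[0,0.92,0,-2.45,0.4,2.08,1],[0,0.92,0,-2.45,0.4,2.08,1],[0,0.92,0,-2.45,0.4,2.08,1],[0,0.92,0,-2.45,0.4,2.08,1],[0,0.92,0,-2.45,0.4,2.08,1],[0,0.92,0,-2.45,0.4,2.08,1],[0,0.92,0,-2.45,0.4,2.08,1],[0,0.92,0,-2.45,0.4,2.08,1]]' 60
python3 - <<'E'
from h import *
plan([479,-111,170],down(-90.4),10)
E
```

```text
clock: 0.98
eef_pos: [328.6, -310.4, 198.2]
tcp_rot: [-1.572, -0.001, -1.464]
contact_force: [1.2, 0.5, -0.2]
opening: 0.997
now [ 328.62 -310.41  198.15] [-1.57 -0.   -1.46] t 0.9833 q [-0.76  0.14  2.03 -0.    0.97  0.71] F [ 1.24  0.52 -0.16] op 0.997
N 10 turn/row deg [0.01 0.65 0.01] shift/row cm [-1.91  0.28  1.61] norms 0.6496787366696692 25.146632373655727
```

```bash
python3 -m crank '[[0,0.72,0,-2.12,0.31,1.79,1],[0,0.72,0,-2.12,0.31,1.79,1],[0,0.72,0,-2.12,0.31,1.79,1],[0,0.72,0,-2.12,0.31,1.79,1],[0,0.72,0,-2.12,0.31,1.79,1],[0,0.72,0,-2.12,0.31,1.79,1],[0,0.72,0,-2.12,0.31,1.79,1],[0,0.72,0,-2.12,0.31,1.79,1],[0,0.72,0,-2.12,0.31,1.79,1],[0,0,0,0,0,0,1]]'
python3 - <<'E'
from h import *
plan([479,-111,30],down(-90.4),8)
KV=info('wrist');im=cams.grab_frame('wrist');cv2.imwrite('pics/w1.png',im)
X=[479.2,-110.9,48];print(proj(KV,X))
m=cv2.inRange(cv2.cvtColor(im,cv2.COLOR_BGR2HSV),(12,110,60),(35,255,255))
N,l,st,c=cv2.connectedComponentsWithStats(m)
for i in range(1,N):
    if st[i,4]>300:
        q=cv2.minAreaRect(np.argwhere(l==i)[:,::-1].astype(np.float32));print(c[i],st[i],q[2],cast(KV,c[i],48))
        for p in cv2.boxPoints(q):print('  ',p,cast(KV,p,48))
E
```

```text
clock: 1.82
eef_pos: [486.0, -95.1, 167.8]
tcp_rot: [-1.571, 0.0, -1.582]
contact_force: [-0.7, -0.5, 0.1]
opening: 1.0
now [485.96 -95.07 167.79] [-1.57  0.   -1.58] t 1.8167 q [-0.2   0.24  1.98  0.    0.92  1.39] F [-0.66 -0.49  0.09] op 1.0
N 8 turn/row deg [ 0.01 -0.03 -0.  ] shift/row cm [ 0.2   1.72 -0.09] norms 0.028774490741420595 17.359770223580185
[332.94 204.45]
[593.2  179.78] [ 552  144   83   77 4794] 86.42366790771484 [ 500.41 -349.2    48.  ]
   [551.36 145.79] [ 531.64 -303.68   48.  ]
   [629.99 140.88] [ 535.16 -371.78   48.  ]
   [634.81 217.95] [ 462.6  -399.27   48.  ]
   [556.18 222.86] [ 458.34 -325.46   48.  ]
[334.02 196.63] [ 316  163   38   71 2082] 90.0 [ 486.87 -111.86   48.  ]
   [316. 163.] [518.6  -95.37  48.  ]
   [353. 163.] [ 518.24 -128.71   48.  ]
   [353. 233.] [ 449.83 -130.6    48.  ]
   [316. 233.] [450.21 -94.61  48.  ]
```

View pics/w1.png

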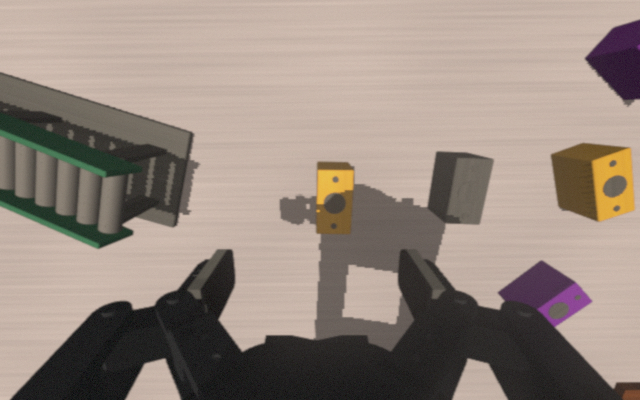

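```bash
python3 -m crank '[[0,0,0,0.4,1.8,-0.2,1],[0,0,0,0.4,2.5,-0.2,1],[0,0,0,0.4,2.5,-0.2,1],[0,0,0,0.4,2.5,-0.1,1],[0,0,0,0,2.2,0,1],[0,0,0,0,1.5,0,1],[0,0,0,0,0.8,0,1],[0,0,0,0,0,0,1],[0,0,0,0,0,0,-1],[0,0,0,0,0,0,-1]]' 60;  python3 - <<'E'
from h import *
plan([479,-111,30],down(-90.4),1)
print(r.nose_length)
E
```

```text
clock: 2.7
eef_pos: [474.6, -116.9, 26.5]
tcp_rot: [-1.572, -0.002, -1.578]
contact_force: [0.5, 0.4, -0.3]
opening: 0.746
now [ 474.57 -116.88   26.54] [-1.57 -0.   -1.58] t 2.7 q [-0.24  0.47  2.07 -0.    0.6   1.34] F [ 0.48  0.39 -0.31] op 0.746
N 1 turn/row deg [ 0.07 -0.03  0.1 ] shift/row cm [-0.59 -0.35  0.44] norms 0.1259868632943597 8.133640144623318
11.0
```

```bash
python3 -m crank '[[0,0,0,-0.58,-0.3,0.44,0.5],[0,0,0,0,0,0,0.5],[0,0,0,0,0,0,-1],[0,0,0,0,0,0,-1],[0,0,0,0,0,0,-1],[0,0,0,0,0,0,-1],[0,0,0,0,0,0,-1],[0,0,0,0,0,0,-1],[0,0,0,0,0,0,-1],[0,0,0,0,0,0,-1]]' 60;  python3 - <<'E'
from h import *
plan([479,-111,180],down(-90.4),1)
print('lane above'); plan(lanep(210,0,110),LT,18)
E
```

```text
clock: 3.53
eef_pos: [481.9, -110.8, 33.8]
tcp_rot: [-1.566, -0.003, -1.577]
contact_force: [-0.5, -0.2, -1.4]
opening: 0.387
now [ 481.91 -110.79   33.84] [-1.57 -0.   -1.58] t 3.5333 q [-0.23  0.46  2.06 -0.    0.61  1.35] F [-0.48 -0.22 -1.43] op 0.387
N 1 turn/row deg [-0.29  0.02  0.19] shift/row cm [  0.07 -14.62  -0.22] norms 0.3478512047928387 146.1876624442668
lane above
now [ 481.91 -110.79   33.84] [-1.57 -0.   -1.58] t 3.5333 q [-0.23  0.46  2.06 -0.    0.61  1.35] F [-0.48 -0.22 -1.43] op 0.387
N 18 turn/row deg [-0.61 -3.99 -0.42] shift/row cm [-1.12 -1.    0.98] norms 4.062665282063015 17.895623591292825
```

```bash
python3 -m crank '[[0,0,0,0,-1,0,-1],[0,0,0,0,-2,0,-1],[0,0,0,0,-3,0,-1],[0,0,0,0,-3,0,-1],[0,0,0,0,-3,0,-1],[0,-3,0,0,-2,0,-1],[0,-4,0,-0.5,-1,0.5,-1],[0,-4,0,-1,0,1,-1],[0,-4,0,-1,0,1,-1],[0,-4,0,-1,0,1,-1]]' 60;  python3 - <<'E'
from h import *
print('lane above'); plan(lanep(210,0,80),LT,12)
im=cams.grab_frame('wrist');cv2.imwrite('pics/w2.png',im)
E
```

```text
clock: 4.37
eef_pos: [502.7, -69.4, 192.3]
tcp_rot: [-1.578, 0.001, -1.237]
contact_force: [0.5, -0.2, -5.7]
opening: 0.385
lane above
now [502.7  -69.42 192.31] [-1.58  0.   -1.24] t 4.3667 q [-0.14  0.23  1.93 -0.    0.99  1.1 ] F [ 0.55 -0.18 -5.74] op 0.385
N 12 turn/row deg [-0.94 -4.37 -0.5 ] shift/row cm [-1.25  0.1   1.41] norms 4.497314186079088 18.89599587831217
```

View pics/w2.png

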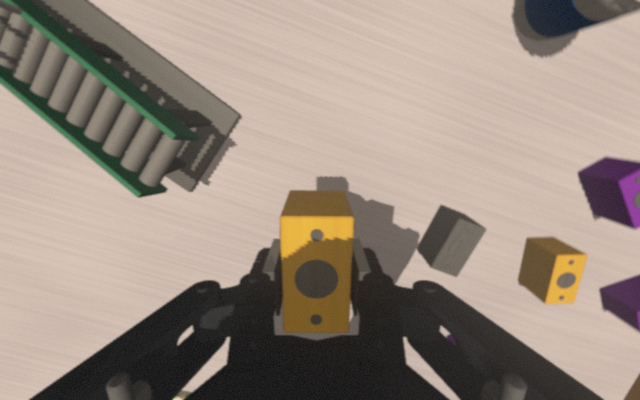

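```bash
python3 -m crank '[[-0.94,-4.37,-0.5,-1.25,0,1.41,-1],[-0.94,-4.37,-0.5,-1.25,0,1.41,-1],[-0.94,-4.37,-0.5,-1.25,0,1.41,-1],[-0.94,-4.37,-0.5,-1.25,0,1.41,-1],[-0.94,-4.37,-0.5,-1.25,0,1.41,-1],[-0.94,-4.37,-0.5,-1.25,0,1.41,-1],[-0.94,-4.37,-0.5,-1.25,0,1.41,-1],[-0.94,-4.37,-0.5,-1.25,0,1.41,-1],[-0.94,-4.37,-0.5,-1.25,0,1.41,-1],[-0.94,-4.37,-0.5,-1.25,0,1.41,-1]]' 60;  python3 - <<'E'
from h import *
print('lane above'); plan(lanep(210,0,70),LT,5)
E
```

```text
clock: 5.25
eef_pos: [527.2, 117.8, 178.8]
tcp_rot: [-1.765, -0.006, -0.439]
contact_force: [-0.2, 0.2, -6.5]
opening: 0.39
lane above
now [527.2  117.82 178.77] [-1.77 -0.01 -0.44] t 5.25 q [ 0.31  0.36  1.79 -0.16  1.12  0.83] F [-0.21  0.18 -6.46] op 0.39
N 5 turn/row deg [-0.29 -1.38 -0.22] shift/row cm [-0.32  0.47  0.54] norms 1.4219799194237834 7.819342915405813
```

```bash
python3 -m crank '[[-0.3,-1.4,-0.2,-0.32,0.3,0.54,-1],[-0.3,-1.4,-0.2,-0.32,0.5,0.54,-1],[-0.3,-1.4,-0.2,-0.32,0.5,0.54,-1],[-0.3,-1.4,-0.2,-0.32,0.4,0.4,-1],[-0.3,-1,-0.2,-0.2,0.2,0.2,-1],[0,0,0,0,0,0,-1],[0,0,0,0,0,0,-1],[0,0,0,0,0,0,-1],[0,0,0,0,0,0,-1],[0,0,0,0,0,0,-1]]' 60;  python3 - <<'E'
from h import *
plan(lanep(210,0,36),LT,1)
s=r.sense();print(LR.T@(s['eef_pos']-LO))
im=cams.grab_frame('wrist');cv2.imwrite('pics/w3.png',im)
E
```

```text
clock: 6.08
eef_pos: [517.4, 141.1, 152.8]
tcp_rot: [-1.796, 0.005, -0.315]
contact_force: [0.4, -0.6, -6.2]
opening: 0.383
now [517.41 141.08 152.8 ] [-1.8   0.01 -0.32] t 6.0833 q [ 0.37  0.4   1.81 -0.19  1.09  0.79] F [ 0.43 -0.56 -6.22] op 0.383
N 1 turn/row deg [ 0.31  0.23 -0.24] shift/row cm [0.25 3.56 0.43] norms 0.4538150228168705 35.93057256058982
[214.1   -2.3   71.62]
```

View pics/w3.png

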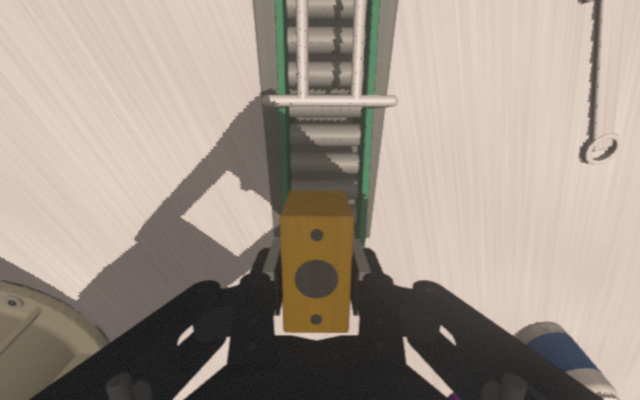

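```bash
python3 -m crank '[[0.3,0.2,-0.2,0.25,0.6,0.4,-1],[0,0,0,0,0.8,0,-1],[0,0,0,0,0.8,0,-1],[0,0,0,0,0.6,0,-1],[0,0,0,0,0.3,0,-1],[0,0,0,0,0,0,-1],[0,0,0,0,0,0,-1],[0,0,0,0,0,0,-1],[0,0,0,0,0,0,-1],[0,0,0,0,0,0,-1]]' 60;  python3 - <<'E'
from h import *
plan(lanep(210,0,34),LT,1)
s=r.sense();print(LR.T@(s['eef_pos']-LO))
KV=info('wrist');im=cams.grab_frame('wrist');cv2.imwrite('pics/w4.png',im)
S=cams.grab_frame('side');cv2.imwrite('pics/s4.png',cv2.resize(S[150:350,150:400],None,fx=3,fy=3))
E
```

```text
clock: 6.97
eef_pos: [519.1, 136.6, 118.0]
tcp_rot: [-1.79, 0.001, -0.319]
contact_force: [0.3, -0.5, -5.5]
opening: 0.385
now [519.13 136.56 117.98] [-1.79  0.   -0.32] t 6.9667 q [ 0.36  0.44  1.84 -0.2   1.01  0.8 ] F [ 0.31 -0.49 -5.51] op 0.385
N 1 turn/row deg [-0.01 -0.06 -0.05] shift/row cm [-0.07  0.28  0.02] norms 0.07794558580907691 2.9211079276571406
[210.17   0.75  36.82]
```

View pics/s4.png

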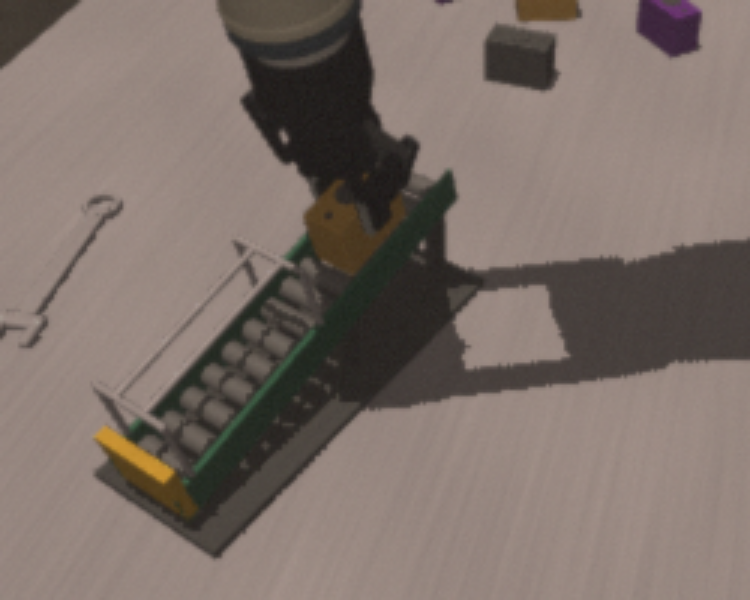

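View pics/w4.png

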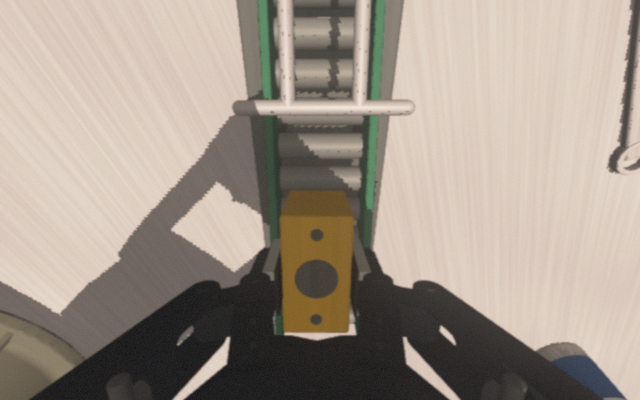

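```bash
python3 -m crank '[[0,0,0,0,0.15,0,-1],[0,0,0,0,0.1,0,-1],[0,0,0,0,0,0,-1],[0,0,0,0,0,0,-1],[0,0,0,0,0,0,-1],[0,0,0,0,0,0,-1],[0,0,0,0,0,0,-1],[0,0,0,0,0,0,-1],[0,0,0,0,0,0,-1],[0,0,0,0,0,0,-1]]' 60;  python3 - <<'E'
from h import *
s=r.sense();print(LR.T@(s['eef_pos']-LO),s['contact_force'])
E
```

```text
clock: 7.9
eef_pos: [519.4, 136.3, 116.0]
tcp_rot: [-1.79, -0.001, -0.319]
contact_force: [-0.2, 0.2, -6.5]
opening: 0.389
[209.91   1.12  34.88] [-0.2   0.17 -6.46]
```

Not yet in contact; a couple of mm more, then release if touching.

```bash
python3 -m crank '[[0,0,0,0,0.1,0,-1],[0,0,0,0,0.1,0,-1],[0,0,0,0,0,0,-1],[0,0,0,0,0,0,-1],[0,0,0,0,0,0,-1],[0,0,0,0,0,0,-1],[0,0,0,0,0,0,-1],[0,0,0,0,0,0,-1],[0,0,0,0,0,0,-1],[0,0,0,0,0,0,-1]]' 60;  python3 - <<'E'
from h import *
s=r.sense();print(LR.T@(s['eef_pos']-LO),s['contact_force'])
E
```

```text
clock: 8.73
eef_pos: [519.8, 136.5, 115.0]
tcp_rot: [-1.788, -0.001, -0.319]
contact_force: [-1.0, 1.2, -2.6]
opening: 0.385
[209.35   1.43  33.98] [-1.02  1.22 -2.64]
```

```bash
python3 -m crank '[[0,0,0,0,0,0,1],[0,0,0,0,0,0,1],[0,0,0,0,0,0,1],[0,0,0,0,0,0,1],[0,0,0,0,0,0,1],[0,0,0,0,0,0,1],[0,0,0,0,0,0,1],[0,0,0,0,-1,0,1],[0,0,0,0,-2,0,1],[0,0,0,0,-3,0,1]]' 60;  python3 - <<'E'
from h import *
plan([493,-370,170],down(-69.3),20)
KV=info('wrist');im=cams.grab_frame('wrist');cv2.imwrite('pics/w5.png',im)
E
```

```text
clock: 9.57
eef_pos: [521.8, 147.3, 173.0]
tcp_rot: [-1.794, 0.003, -0.32]
contact_force: [-0.2, 1.1, -0.2]
opening: 0.996
now [521.75 147.29 173.01] [-1.79  0.   -0.32] t 9.5667 q [ 0.38  0.38  1.79 -0.19  1.13  0.79] F [-0.25  1.1  -0.22] op 0.996
N 20 turn/row deg [0.6  2.54 0.28] shift/row cm [ 1.7   0.28 -2.06] norms 2.6238619398334926 26.80369035565584
```

View pics/w5.png

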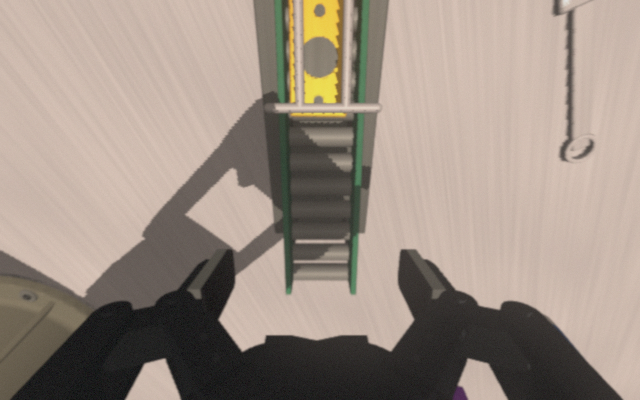

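```bash
python3 -m crank '[[0.6,2.54,0.28,1.7,0.2,-2.06,1],[0.6,2.54,0.28,1.7,0.2,-2.06,1],[0.6,2.54,0.28,1.7,0.2,-2.06,1],[0.6,2.54,0.28,1.7,0.2,-2.06,1],[0.6,2.54,0.28,1.7,0.2,-2.06,1],[0.6,2.54,0.28,1.7,0.2,-2.06,1],[0.6,2.54,0.28,1.7,0.2,-2.06,1],[0.6,2.54,0.28,1.7,0.2,-2.06,1],[0.6,2.54,0.28,1.7,0.2,-2.06,1],[0.6,2.54,0.28,1.7,0.2,-2.06,1]]' 60;  python3 - <<'E'
from h import *
plan([493,-370,170],down(-69.3),9)
E
```

```text
clock: 10.45
eef_pos: [577.0, -114.6, 209.3]
tcp_rot: [-1.654, -0.036, -0.773]
contact_force: [-0.0, 0.3, 0.2]
opening: 0.997
now [ 576.97 -114.6   209.27] [-1.65 -0.04 -0.77] t 10.45 q [-0.15  0.34  1.73 -0.1   1.09  0.67] F [-0.03  0.27  0.18] op 0.997
N 9 turn/row deg [0.47 2.77 0.34] shift/row cm [ 1.81  0.59 -2.37] norms 2.8252909091647154 30.425893602494625
```

```bash
python3 -m crank '[[0.47,2.77,0.34,1.75,0.55,-2.25,1],[0.47,2.77,0.34,1.75,0.55,-2.25,1],[0.47,2.77,0.34,1.75,0.55,-2.25,1],[0.47,2.77,0.34,1.75,0.55,-2.25,1],[0.47,2.77,0.34,1.75,0.55,-2.25,1],[0.47,2.77,0.34,1.75,0.55,-2.25,1],[0.47,2.77,0.34,1.75,0.55,-2.25,1],[0.47,2.77,0.34,1.75,0.55,-2.25,1],[0.2,1.5,0.2,1,0.2,-1.5,1],[0,0,0,0,0,0,1]]' 60;  python3 - <<'E'
from h import *
plan([493,-370,32],down(-69.3),1)
KV=info('wrist');im=cams.grab_frame('wrist');cv2.imwrite('pics/w6.png',im)
print(proj(KV,[493,-370,48]),proj(KV,[514.65,-361.85,48]),proj(KV,[471.9,-378,48]))
T=cams.grab_frame('top');S=cams.grab_frame('side')
cv2.imwrite('pics/t6.png',np.hstack([cv2.resize(T[135:220,170:300],(390,255)),cv2.resize(S[195:325,180:315],(265,255))]))
E
```

```text
clock: 11.28
eef_pos: [500.0, -365.6, 183.3]
tcp_rot: [-1.563, -0.009, -1.214]
contact_force: [-0.3, 0.2, -0.4]
opening: 0.999
now [ 500.03 -365.55  183.33] [-1.56 -0.01 -1.21] t 11.2833 q [-0.63  0.4   1.71  0.    1.02  0.58] F [-0.31  0.21 -0.37] op 0.999
N 1 turn/row deg [-0.46 -0.23  0.54] shift/row cm [ 0.03 15.13 -0.94] norms 0.7490582431673548 151.5584000726119
[316.68 202.34] [316.62 179.63] [316.78 223.5 ]
```

View pics/w6.png

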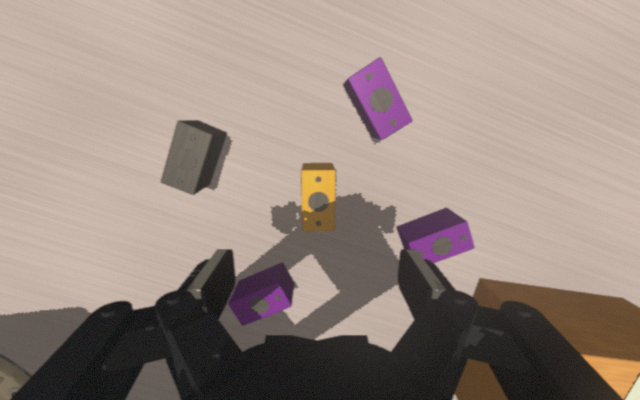

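View pics/t6.png

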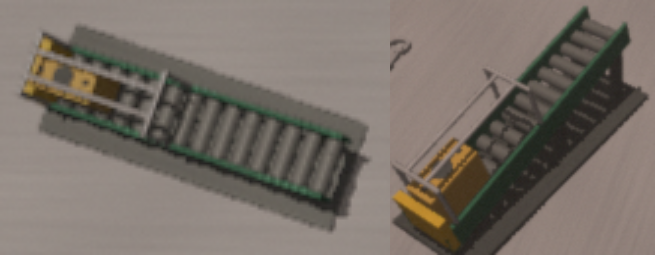

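```bash
python3 -m crank '[[-0.4,-0.2,0.5,0.1,1.8,-0.3,0.8],[0,0,0,0,2.5,-0.3,0.8],[0,0,0,0,2.5,-0.1,0.8],[0,0,0,0,2.5,0,0.8],[0,0,0,0,2.2,0,0.8],[0,0,0,0,1.5,0,0.8],[0,0,0,0,0.9,0,0.8],[0,0,0,0,0.3,0,0.8],[0,0,0,0,0,0,0.8],[0,0,0,0,0,0,0.8]]' 60;  python3 - <<'E'
from h import *
plan([493,-370,32],down(-69.3),1)
E
```

```text
clock: 12.27
eef_pos: [503.8, -355.9, 33.9]
tcp_rot: [-1.568, -0.001, -1.185]
contact_force: [0.4, 1.2, -0.4]
opening: 0.899
now [ 503.81 -355.92   33.87] [-1.57 -0.   -1.18] t 12.2667 q [-0.62  0.6   1.79  0.    0.76  0.56] F [ 0.4   1.15 -0.4 ] op 0.899
N 1 turn/row deg [-0.16  1.41  0.03] shift/row cm [ 0.9   0.18 -1.53] norms 1.4147623511486778 17.848522904953192
```

```bash
python3 -m crank '[[0,0.7,0,0.45,0,-0.7,0.8],[0,0.7,0,0.4,0,-0.7,0.8],[0,0,0,0,0,0,0.8],[0,0,0,0,0,0,0.8],[0,0,0,0,0,0,0.8],[0,0,0,0,0,0,0.8],[0,0,0,0,0,0,0.8],[0,0,0,0,0,0,0.8],[0,0,0,0,0,0,0.8],[0,0,0,0,0,0,0.8]]' 60;  python3 - <<'E'
from h import *
plan([493,-370,32],down(-69.3),1)
KV=info('wrist');im=cams.grab_frame('wrist');cv2.imwrite('pics/w7.png',im)
print(proj(KV,[493,-370,48]))
E
```

```text
clock: 13.1
eef_pos: [495.3, -372.7, 38.9]
tcp_rot: [-1.564, -0.007, -1.213]
contact_force: [0.4, -0.0, -0.1]
opening: 0.899
now [ 495.33 -372.73   38.9 ] [-1.56 -0.01 -1.21] t 13.1 q [-0.65  0.59  1.79  0.    0.76  0.56] F [ 0.41 -0.05 -0.12] op 0.899
N 1 turn/row deg [-0.41 -0.17  0.42] shift/row cm [-0.34  0.69 -0.13] norms 0.609021402973824 7.7819919489940474
[309.45 273.52]
```

View pics/w7.png

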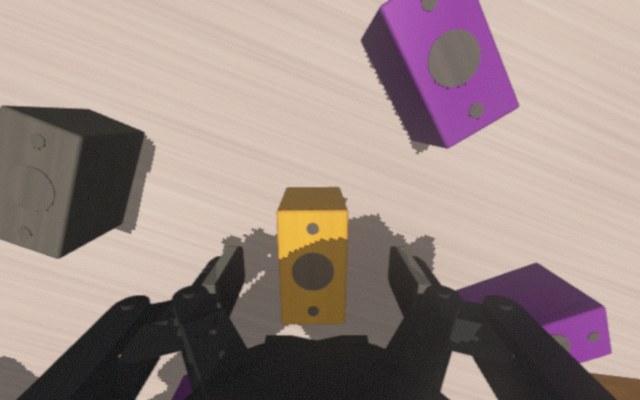

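```bash
python3 -m crank '[[-0.4,0,0.4,-0.12,0.35,-0.1,0.8],[0,0,0,0,0.2,0,0.8],[0,0,0,0,0,0,0.5],[0,0,0,0,0,0,-1],[0,0,0,0,0,0,-1],[0,0,0,0,0,0,-1],[0,0,0,0,0,0,-1],[0,0,0,0,0,0,-1],[0,0,0,0,0,0,-1],[0,0,0,0,0,0,-1]]' 60;  python3 - <<'E'
from h import *
plan([493,-370,200],down(-69.3),1)
E
```

```text
clock: 13.98
eef_pos: [493.9, -371.5, 32.4]
tcp_rot: [-1.572, 0.001, -1.212]
contact_force: [0.9, -0.9, -0.3]
opening: 0.388
now [ 493.86 -371.46   32.38] [-1.57  0.   -1.21] t 13.9833 q [-0.65  0.6   1.78 -0.    0.76  0.57] F [ 0.87 -0.89 -0.26] op 0.388
N 1 turn/row deg [ 0.06 -0.14 -0.07] shift/row cm [ -0.19 -16.76  -0.05] norms 0.1646124006625871 167.63164130776437
```

```bash
python3 -m crank '[[0,0,0,0,-1,0,-1],[0,0,0,0,-2,0,-1],[0,0,0,0,-3,0,-1],[0,0,0,0,-3,0,-1],[0,0,0,0,-3,0,-1],[0,0,0,0,-3,0,-1],[0,-1,0,-0.5,-1.5,1,-1],[0,-2,0,-1,0,2,-1],[0,-2.5,0,-1.5,0,2,-1],[0,-2.5,0,-1.5,0,2.5,-1]]' 60;  python3 - <<'E'
from h import *
plan(lanep(212,0,85),LT,20)
E
```

```text
clock: 14.82
eef_pos: [536.6, -298.4, 202.3]
tcp_rot: [-1.581, 0.017, -1.075]
contact_force: [-0.4, 0.3, -7.7]
opening: 0.386
now [ 536.62 -298.4   202.31] [-1.58  0.02 -1.07] t 14.8167 q [-0.51  0.39  1.68  0.    1.1   0.56] F [-0.37  0.34 -7.68] op 0.386
N 20 turn/row deg [-0.59 -2.15 -0.3 ] shift/row cm [-1.55 -0.    1.67] norms 2.250935967242737 22.841552585801594
```

```bash
python3 -m crank '[[-0.59,-2.15,-0.3,-1.55,0,1.67,-1],[-0.59,-2.15,-0.3,-1.55,0,1.67,-1],[-0.59,-2.15,-0.3,-1.55,0,1.67,-1],[-0.59,-2.15,-0.3,-1.55,0,1.67,-1],[-0.59,-2.15,-0.3,-1.55,0,1.67,-1],[-0.59,-2.15,-0.3,-1.55,0,1.67,-1],[-0.59,-2.15,-0.3,-1.55,0,1.67,-1],[-0.59,-2.15,-0.3,-1.55,0,1.67,-1],[-0.59,-2.15,-0.3,-1.55,0,1.67,-1],[-0.59,-2.15,-0.3,-1.55,0,1.67,-1]]' 60;  python3 - <<'E'
from h import *
plan(lanep(212,0,85),LT,10)
E
```

```text
clock: 15.65
eef_pos: [565.7, -62.0, 191.8]
tcp_rot: [-1.692, -0.003, -0.68]
contact_force: [-0.4, -0.7, -7.1]
opening: 0.383
now [565.74 -61.98 191.84] [-1.69 -0.   -0.68] t 15.65 q [-0.05  0.36  1.76 -0.11  1.1   0.68] F [-0.38 -0.66 -7.14] op 0.383
N 10 turn/row deg [-0.56 -2.05 -0.34] shift/row cm [-1.42 -0.01  1.61] norms 2.148760702332449 21.469687642051326
```

```bash
python3 -m crank '[[-0.56,-2.05,-0.34,-1.42,0,1.6,-1],[-0.56,-2.05,-0.34,-1.42,0,1.6,-1],[-0.56,-2.05,-0.34,-1.42,0,1.6,-1],[-0.56,-2.05,-0.34,-1.42,0,1.6,-1],[-0.56,-2.05,-0.34,-1.42,0,1.6,-1],[-0.56,-2.05,-0.34,-1.42,0,1.6,-1],[-0.56,-2.05,-0.34,-1.42,0,1.6,-1],[-0.56,-2.05,-0.34,-1.3,0,1.5,-1],[-0.4,-1.5,-0.2,-0.8,0,0.8,-1],[0,0,0,0,0,0,-1]]' 60;  python3 - <<'E'
from h import *
plan(lanep(212,0,60),LT,1)
s=r.sense();print(LR.T@(s['eef_pos']-LO))
E
```

```text
clock: 16.48
eef_pos: [520.6, 126.3, 167.2]
tcp_rot: [-1.785, 0.011, -0.345]
contact_force: [-0.3, 0.0, -7.9]
opening: 0.381
now [520.58 126.3  167.2 ] [-1.79  0.01 -0.34] t 16.4833 q [ 0.33  0.38  1.8  -0.18  1.11  0.77] F [-0.29  0.03 -7.95] op 0.381
N 1 turn/row deg [-0.32 -1.36 -0.93] shift/row cm [-0.54  2.3   1.77] norms 1.681625445670265 29.539465273906618
[229.98   5.33  82.83]
```

```bash
python3 -m crank '[[-0.2,-0.7,-0.5,-0.2,0.3,0.5,-1],[-0.1,-0.5,-0.4,-0.2,0.6,0.5,-1],[0,0,0,-0.1,0.6,0.4,-1],[0,0,0,0,0.4,0,-1],[0,0,0,0,0.2,0,-1],[0,0,0,0,0,0,-1],[0,0,0,0,0,0,-1],[0,0,0,0,0,0,-1],[0,0,0,0,0,0,-1],[0,0,0,0,0,0,-1]]' 60;  python3 - <<'E'
from h import *
plan(lanep(212,0,35),LT,1)
s=r.sense();print(LR.T@(s['eef_pos']-LO))
KV=info('wrist');im=cams.grab_frame('wrist');cv2.imwrite('pics/w8.png',im)
E
```

```text
clock: 17.32
eef_pos: [518.2, 134.5, 140.9]
tcp_rot: [-1.792, 0.0, -0.324]
contact_force: [-0.6, -0.4, -7.4]
opening: 0.384
now [518.23 134.53 140.86] [-1.79  0.   -0.32] t 17.3167 q [ 0.36  0.41  1.83 -0.2   1.06  0.79] F [-0.57 -0.39 -7.43] op 0.384
N 1 turn/row deg [ 0.08 -0.31 -0.07] shift/row cm [-0.05  2.37  0.54] norms 0.32772527332466134 24.260391853487583
[217.32   0.52  58.66]
```

View pics/w8.png

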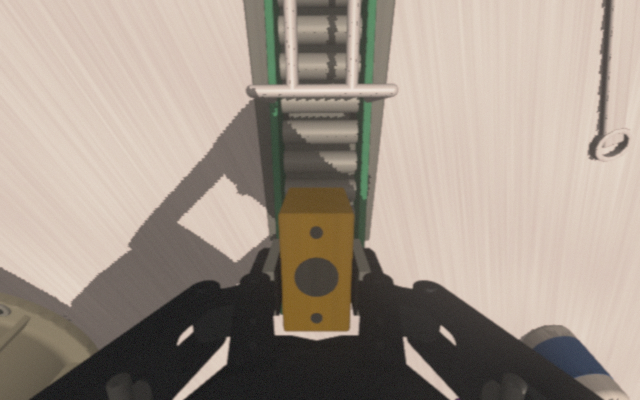

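```bash
python3 -m crank '[[0,-0.3,0,0,0.5,0.3,-1],[0,0,0,0,0.6,0.2,-1],[0,0,0,0,0.6,0,-1],[0,0,0,0,0.4,0,-1],[0,0,0,0,0.2,0,-1],[0,0,0,0,0,0,-1],[0,0,0,0,0,0,-1],[0,0,0,0,0,0,-1],[0,0,0,0,0,0,-1],[0,0,0,0,0,0,-1]]' 60;  python3 - <<'E'
from h import *
plan(lanep(210,0,32.4),LT,1)
s=r.sense();print(LR.T@(s['eef_pos']-LO))
E
```

```text
clock: 18.2
eef_pos: [518.3, 134.4, 114.7]
tcp_rot: [-1.792, 0.001, -0.318]
contact_force: [-0.4, 0.7, -7.4]
opening: 0.39
now [518.29 134.41 114.7 ] [-1.79  0.   -0.32] t 18.2 q [ 0.36  0.44  1.84 -0.2   1.    0.8 ] F [-0.41  0.66 -7.35] op 0.39
N 1 turn/row deg [ 0.08  0.03 -0.07] shift/row cm [-0.06  0.07  0.17] norms 0.10622205441764902 1.9521743099488809
[211.71   0.62  33.11]
```

```bash
python3 -m crank '[[0,0,0,0,0.1,0,-1],[0,0,0,0,0,0,-1],[0,0,0,0,0,0,-1],[0,0,0,0,0,0,-1],[0,0,0,0,0,0,-1],[0,0,0,0,0,0,-1],[0,0,0,0,0,0,-1],[0,0,0,0,0,0,-1],[0,0,0,0,0,0,-1],[0,0,0,0,0,0,-1]]' 60;  python3 - <<'E'
from h import *
s=r.sense();print(LR.T@(s['eef_pos']-LO),s['contact_force'])
E
```

```text
clock: 19.03
eef_pos: [518.7, 134.4, 114.3]
tcp_rot: [-1.791, 0.0, -0.318]
contact_force: [0.6, 0.2, -7.2]
opening: 0.391
[211.5    1.    32.78] [ 0.58  0.19 -7.17]
```

```bash
python3 -m crank '[[0,0,0,0,0.15,0,-1],[0,0,0,0,0,0,-1],[0,0,0,0,0,0,-1],[0,0,0,0,0,0,-1],[0,0,0,0,0,0,-1],[0,0,0,0,0,0,-1],[0,0,0,0,0,0,-1],[0,0,0,0,0,0,-1],[0,0,0,0,0,0,-1],[0,0,0,0,0,0,-1]]' 60;  python3 - <<'E'
from h import *
s=r.sense();print(LR.T@(s['eef_pos']-LO),s['contact_force'])
E
```

```text
clock: 19.87
eef_pos: [519.2, 134.7, 114.0]
tcp_rot: [-1.79, -0.001, -0.318]
contact_force: [-0.1, 0.4, -5.5]
opening: 0.383
[211.02   1.39  32.57] [-0.13  0.36 -5.51]
```

```bash
python3 -m crank '[[0,0,0,0,0.1,0,-1],[0,0,0,0,0,0,-1],[0,0,0,0,0,0,1],[0,0,0,0,0,0,1],[0,0,0,0,0,0,1],[0,0,0,0,0,0,1],[0,0,0,0,0,0,1],[0,0,0,0,0,0,1],[0,0,0,0,-1,0,1],[0,0,0,0,-2,0,1]]' 60;  python3 -m crank '[[0,0,0,0,-3,0,1],[0,0,0,0,-3,-1,1],[0,0,0,0,-3,-1.5,1],[0,0,0,0,-2,-2,1],[0,0,0,0,0,-2.5,1],[0,0,0,0,0,-2.5,1],[0,0,0,0,0,-2,1],[0,0,0,0,0,-1,1],[0,0,0,0,0,0,1],[0,0,0,0,0,0,1]]' 60
python3 - <<'E'
from h import *
KV=info('wrist');im=cams.grab_frame('wrist');cv2.imwrite('pics/w9.png',im)
T=cams.grab_frame('top');S=cams.grab_frame('side');cv2.imwrite('pics/top9.png',T);cv2.imwrite('pics/side9.png',S)
cv2.imwrite('pics/t9.png',np.hstack([cv2.resize(T[135:220,170:300],(390,255),interpolation=cv2.INTER_CUBIC),cv2.resize(S[195:325,180:315],(265,255),interpolation=cv2.INTER_CUBIC)]))
Kt=info('top');
for nm,x in(('first',32),('second',96)):print(nm,proj(Kt,lanep(x,0,48)),proj(info('side'),lanep(x,0,48)),proj(KV,lanep(x,0,48)))
E
```

```text
clock: 20.7
eef_pos: [521.0, 140.0, 143.2]
tcp_rot: [-1.792, -0.0, -0.318]
contact_force: [0.6, -0.8, -0.2]
opening: 1.0
clock: 21.53
eef_pos: [491.5, 46.8, 295.4]
tcp_rot: [-1.785, -0.01, -0.316]
contact_force: [-0.2, 0.7, -0.1]
opening: 1.001
first [191.34 160.1 ] [207.71 280.52] [ 311.16 -235.13]
second [211.81 166.96] [230.65 255.15] [ 311.58 -117.22]
```

View pics/t9.png

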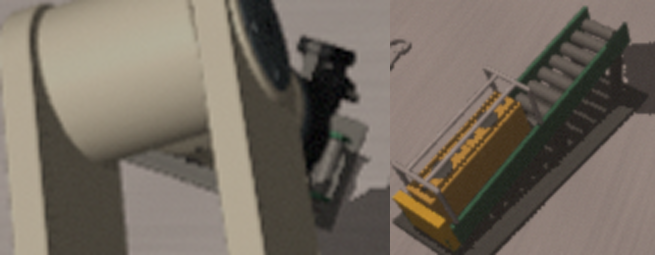

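View pics/w9.png

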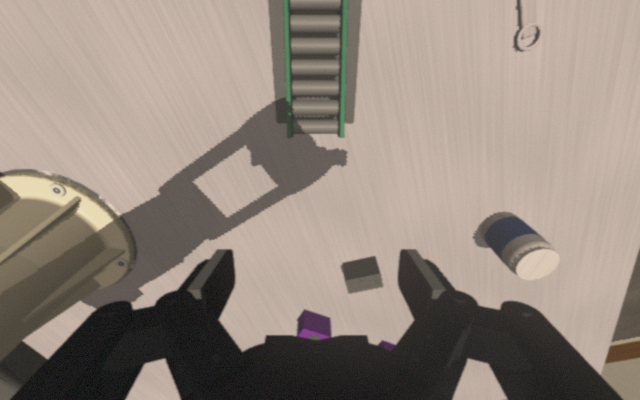

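View pics/top9.png

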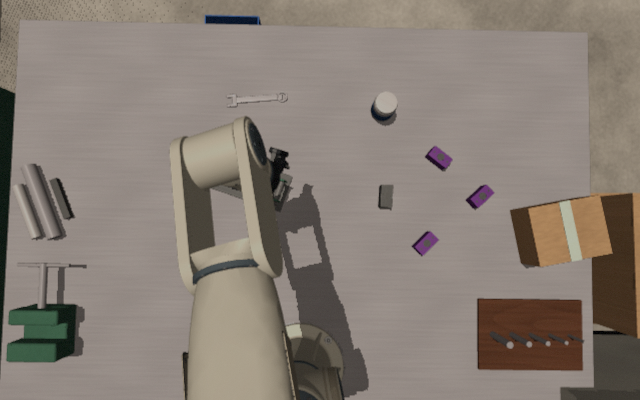

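```bash
python3 -m crank '[[0,0,0,0,-0.5,-2.5,1],[0,0,0,0,-0.5,-3,1],[0,0,0,0,-0.5,-3,1],[0,0,0,0,-0.5,-3,1],[0,0,0,0,-0.5,-3,1],[0,0,0,0,-0.5,-3,1],[0,0,0,0,-0.5,-3,1],[0,0,0,0,-0.5,-2,1],[0,0,0,0,0,0,1],[0,0,0,0,0,0,1]]' 60
python3 - <<'E'
from h import *
T=cams.grab_frame('top');S=cams.grab_frame('side')
cv2.imwrite('pics/t10.png',cv2.resize(T[135:220,170:300],None,fx=6,fy=6,interpolation=cv2.INTER_CUBIC))
cv2.imwrite('pics/s10.png',cv2.resize(S[195:325,180:315],None,fx=4.5,fy=4.5,interpolation=cv2.INTER_CUBIC))
E
```

```text
clock: 22.52
eef_pos: [427.5, -154.0, 379.3]
tcp_rot: [-1.787, 0.002, -0.302]
contact_force: [0.6, 0.9, -0.5]
opening: 1.003
```

View pics/t10.png

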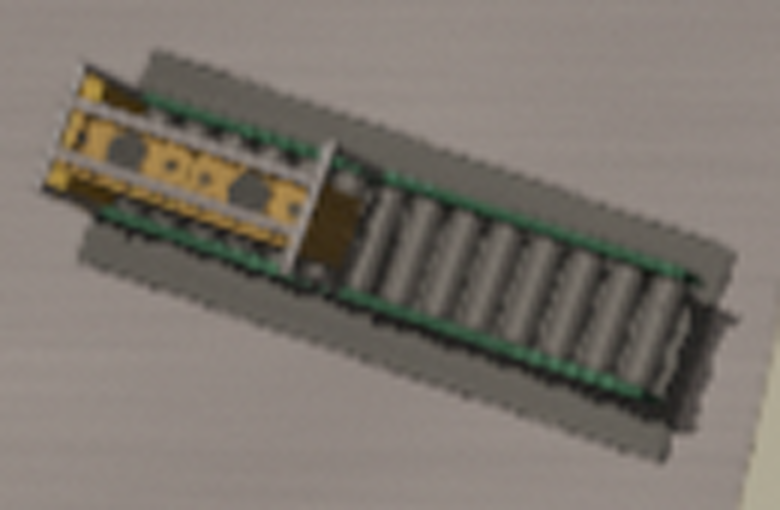

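View pics/s10.png

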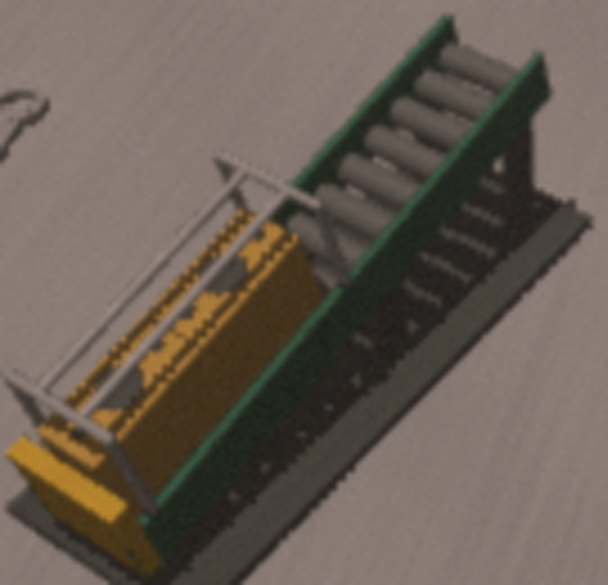

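```bash
python3 -c "
from rig import order
print(order.sign_off())"
```

```text
the job is handed in; nothing more can be done
None
```

Both brass blocks are in the roller lane, and I handed the job in at about 22.6 s of the 58 s allowed. I gripped each block across its width, set it on the rollers at about x = 210 mm, tilted to match the lane, and let it roll down under the guard.

- **Final position:** in the last top picture the two bores are at about (190.8, 159.8) and (211.5, 166.7). Blocks centred at lane x = 32 and 96 mm should show at (191.3, 160.1) and (211.8, 167.0). So one rests on the stop and the other rests against it, within about 1 mm. The side picture shows both upright and touching.
- **Other objects:** the iron block and the purple look-alikes stand where they were in the top picture. The arm is clear of everything, and no force reading went above about 8 N.
- **What disagreed:** some moves drifted by up to about 18 mm, including the one that brought the open gripper down to the second block. I corrected these before closing on the blocks. The second block's bore was about 1.5 mm from where I had measured it, which the grip had room for.

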